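# Tip a varnished mask eye into the drying box

### The job

Take the red-handled boat by its post, lower it with the amber mask eye in it through the slot in the green cover of the drying box, and tip it lengthways inside so that the eye rolls out onto the box floor. Then bring the boat out again and stand it upright, let go, back where it stood. Nothing may touch the green cover, the gripper must not touch the sticky eye, and the blue-handled boat stays as it is.

Things in the scene. Friction and masses are not known exactly. Their poses are not given: they have to be found in the camera images.
- boat: Aluminium boat, 72 mm long (x), 40 wide (y), on a flat foot; side walls 22 mm high, ends open. Floor is a V rising at 22 deg from the middle to both ends. Two side strips hold a crossbar 55 mm up; on it an upright red post, 20 mm (x) by 12 mm (y), up to 160 mm: pinch its 12 mm some 140 mm up. Black band on post at 85 mm. 0.16 kg. On a 2 mm cork mat. Origin: centre of underside, z up.
- eye: Freshly varnished mask eye: amber ball 22 mm across with a dark pupil, 15 g, lying loose in the middle of the red-handled boat. It stays there while the boat is level and moves smoothly, and rolls out over the lower open end when the boat is tipped lengthways 35 to 45 degrees, either way. Origin: its centre.
- cover: Green plate 226 x 156 x 4 mm, fixed on a clear-walled box. Slot in its middle: 110 mm (x) by 64 mm (y). Origin: slot centre, top face, 125 mm above table; x along slot, z up. Box inside: 210 x 140 mm, floor 119 mm below origin. With the black band level with it, the trough is well inside; swinging it about the band along the slot, up to 45 deg either way, clears cover and walls.
- spare_boat: Bystander: a boat of the same shape and size with a blue post and a blue eye in it, on the other cork mat, upright. The two boats may stand on either mat. Origin: centre of its underside, z up along the post.

How it is judged:
On the way, in this order (a step that is already met when the one before it is completed fails the run):
1. the boat is in the box, through the slot, upright, the eye in it (z of boat in the frame of cover below -0.03 m and x of boat in the frame of cover between -0.105 and 0.105 m and y of boat in the frame of cover between -0.07 and 0.07 m and angle between boat's own z axis and vertical below 0.26 rad and distance between eye and boat below 0.04 m), for 0.1 s.
2. tipped inside the box, the boat has let the eye roll out onto the box floor (z of boat in the frame of cover below -0.03 m and x of boat in the frame of cover between -0.105 and 0.105 m and y of boat in the frame of cover between -0.07 and 0.07 m and angle between boat's own z axis and vertical above 0.3 rad and x of eye in the frame of cover between -0.107 and 0.107 m and y of eye in the frame of cover between -0.072 and 0.072 m and z of eye in the frame of cover between -0.13 and -0.09 m), for 0.05 s.
At the end, for the whole second after the job is handed in: The eye is inside the drying box on its floor; the red-handled boat is out again and stands upright (within 6 degrees), at rest and released, within 40 mm of where it stood at the start (any yaw) (x of eye in the frame of cover between -0.107 and 0.107 m and y of eye in the frame of cover between -0.072 and 0.072 m and z of eye in the frame of cover between -0.13 and -0.09 m and distance of boat from where it was at the start of the episode below 0.04 m and angle between boat's own z axis and vertical below 0.1 rad and linear speed of boat below 0.02 m/s); the robot touches nothing.
It fails at once if the green cover is touched (over 1 N) (contact force between cover and anything else above 1 N).
It fails at once if the fingers touch the eye (contact force between the fingers and eye above 0.2 N).
It fails at once if the blue-handled boat is pushed (30 mm) or tipped (distance of spare_boat from where it was at the start of the episode above 0.03 m or angle between spare_boat's own z axis and vertical above 0.3 rad).
It also fails if it takes over 64 s, if anything falls off the work surface, if the arm or the gripper's body presses on something with over 40 N, if the wrist force passes 120 N, or if a joint passes its speed limit or range.

### The arm

A 7-joint arm with a two-finger parallel gripper is mounted at the origin on the work surface. World frame = base frame: x ahead of the robot, y to its left, z up, the work surface at z = 0. Lengths are in m, angles in rad, forces in N, time in s.
With the tool pointing down it reaches from about 0.35 to 0.9 m from the base axis. Payload 7.2 kg.
Tool frame: the origin (TCP) lies at the very end of the fingers, on their centre line; the grasp point (between the pads) lies arm.grasp_offset behind it (arm.grasp_offset is the distance from the TCP to the grasp point, in m); z points along the fingers, y is the line along which they close (so a half turn about z gives the same grasp; the last joint's range is limited). The gripper opens to 88 mm and grips with 3 to 60 N. Pads are 20 mm wide; open, the fingers measure 115 mm over their backs; the gripper's body (75 mm by 178 mm) begins 61 mm behind the grasp point.
Start: joints at [-1.304, 0.411, -0.013, 1.596, 0.006, 1.134, -0.082], TCP at [0.205, 0.59, 0.223] pointing down, gripper open.
Joint ranges: [-2.95, 2.95], [-0.29, 1.99], [-1.47, 1.44], [0.14, 2.54], [-1.03, 4.17], [0.13, 1.85], [-2.86, 2.86]. Speed limits (rad/s): [2.39, 2.39, 3.01, 3.01, 3.14, 3.14, 3.14].

### API

Orientations are given as a unit quaternion [x, y, z, w].
In Python, from workcell import arm, cams, nets gives the robot as it stands.
- The arm moves only by the shell command python3 -m creep 'ROWS' [FORCE]. ROWS is a JSON object of lists of equal length, an entry for each row: "jaw": the closure, from -1 (fully open) to 1 (shut); "linear": the shift along the tool's x, y, z each as a share of 20 cm, from -1 to 1, a list of three; "dr": the turn, a rotation vector about the tool's x, y, z each as a share of pi rad, from -1 to 1, a list of three. A call has 1 to 5 rows; each row shifts and turns the commanded pose from where the row before left it, along the tool's axes as they then stand; what a row does not reach is not made up. A row lasts 1/8 s, in which the tool goes at most 62.5 mm and 10.7 degrees, less where a joint would pass 70% of its speed; a pose out of reach is approached as far as the arm can. A call with a number of a shift or a turn outside -1 to 1 is refused whole. A call with a gripper value outside its range is refused whole. The fingers move at their own pace and stop on an object; FORCE is the grip in N (left out, the last holds). Time passes only in rows, so rows that do not move let the fingers close. It gives the time, the measured TCP pose, the force, the opening and the grip force at its end, in the units of the state.
- arm.sense(): the state, without advancing time (a new reading comes with each control period).
- cams.grab_frame(name): name is "scene" or "top" or "wrist"; returns a dict with "pixels" (480x640x3 uint8, red, green, blue), "vertical_fov" (degrees; the focal length in pixels is half the picture's height over the tangent of half this angle, whatever the lens; pixels are square), "cx", "cy" (the principal point, pixels), "dist_coeffs" ([k1, k2, p1, p2, k3] as OpenCV has them; the pictures are not rectified), "world_to_cam" (4x4, takes a point from world to camera coordinates); the wrist camera has in their place "hand_eye" (4x4, takes a point from camera to tool coordinates, whose origin is the TCP and whose axes are the flange's). Camera axes: x right, y down, z forward; pixel columns grow to the right and rows downward; lengths in m; the calibration is good to about 2 mm. A picture is of the moment at which its call begins: read the wrist's pose just before it. There is no depth.
- arm.job_done(): hands the job in; it is judged then, once.
Trained networks look in a picture, given as the dict that the camera call returned (one of the last four; its "shot" number tells which), for a name from the list of things; names that differ only in an ending like _2 or _b are one class to them, and where a whole thing is asked for, a point or a joint stands for the part that bears it (a point fixed in the world has none). Each returns a list of dicts, best first, with "conf" (0 to 1); they miss things now and then, are a little off and sometimes report something else, mostly with a low value. They report only what shows in the picture. A call takes as long as a camera call.
- nets.cut_out(target, picture): "region" (480x640 bool, what is visible of it) and "bbox" ([left, top, right, bottom] in pixels, round what is visible of it).
The state is a dict: "time": time; "joint_pos": joint angles; "joint_vel": joint speeds; "effort": joint torques, N m; "ee_pos": TCP position; "tcp_rot": TCP orientation; "contact_force": force on the tool from outside, world axes, zero at the start; "wrist_torque": the same for the moment, N m; "grip_width": finger opening in m; "grip_force": force on a finger pad.
Only numpy, scipy, OpenCV 4.12 (cv2) and the standard library are available. Lean on these libraries where they do the work, as an engineer would, in place of code of your own. Each camera call takes 0.05 s, during which the arm holds its last target. There are 200 camera calls.

## Working session

There is one attempt and no reset: what is moved stays moved. The work goes in short steps, Python scripts to look and compute and a shell command to move; the robot and the scene stay as the last step left them, time stands still between calls to the robot, and variables do not carry over. Pictures are saved under pics/ and viewed, at most 10 in all, crops included, and the job is handed in when it is done.

```bash
mkdir -p pics; cat > h.py <<'E'
import numpy as np, cv2
from workcell import arm, cams, nets
def K(p):
    f=240/np.tan(np.radians(p["vertical_fov"])/2)
    return np.array([[f,0,p["cx"]],[0,f,p["cy"]],[0,0,1.]])
def ray(p,uv):
    n=cv2.undistortPoints(np.array([[uv]],float),K(p),np.array(p["dist_coeffs"],float))[0,0]
    T=np.linalg.inv(np.array(p["world_to_cam"])); return T[:3,3],T[:3,:3]@np.array([n[0],n[1],1.])
def onz(p,uv,z):
    o,d=ray(p,uv); return o+d*(z-o[2])/d[2]
def proj(p,X):
    W=np.array(p["world_to_cam"]); 
    return cv2.projectPoints(np.atleast_2d(np.array(X,float)),cv2.Rodrigues(W[:3,:3])[0],W[:3,3],K(p),np.array(p["dist_coeffs"],float))[0][:,0]
E
python3 - <<'E'
from h import *
s=arm.sense(); print(s, arm.grasp_offset)
for n in("scene","top"):
    p=cams.grab_frame(n); cv2.imwrite(f"pics/{n}0.png",p["pixels"][:,:,::-1])
    T=np.linalg.inv(np.array(p["world_to_cam"]));print(n,T.round(3).tolist(),p["vertical_fov"])
    for t in("boat","eye","cover","spare_boat"):
        for r in nets.cut_out(t,p)[:3]:
            print(t,round(r["conf"],2),np.array(r["bbox"]).round(0).tolist(),int(r["region"].sum()))
E
```

```text
{'time': 0.0, 'joint_pos': array([-1.30417434,  0.41191435, -0.01275471,  1.5969933 ,  0.00559581,
        1.13428658, -0.08222231]), 'joint_vel': array([ 0.00046699, -0.00042879, -0.00020294,  0.00039296, -0.00093237,
        0.00010748, -0.00021745]), 'effort': array([ 5.86323677e-04, -5.87949300e+01,  6.42333347e-01, -2.91074806e+01,
       -5.36590093e-02,  1.83431804e-02,  1.36892386e-04]), 'ee_pos': array([0.20523082, 0.58983572, 0.22182061]), 'tcp_rot': array([ 1.66610612e-01,  9.86022460e-01, -7.78317910e-04, -8.60328881e-05]), 'contact_force': array([-0.27390319,  0.08514411, -0.06597699]), 'wrist_torque': array([-0.0034119 ,  0.01495801,  0.00755196]), 'grip_force': 0.0, 'grip_width': 0.08784561399197897} 0.0187
scene [[0.277, 0.586, -0.761, 1.259], [0.961, -0.156, 0.229, -0.22], [0.015, -0.795, -0.607, 0.708], [0.0, 0.0, 0.0, 1.0]] 44.60807361116533
boat 0.56 [457.0, 197.0, 496.0, 283.0] 1372
cover 0.68 [303.0, 198.0, 407.0, 288.0] 6941
spare_boat 0.58 [105.0, 242.0, 143.0, 338.0] 1548
top [[0.024, -0.995, 0.097, 0.401], [-0.999, -0.021, 0.033, -0.009], [-0.031, -0.097, -0.995, 1.167], [0.0, 0.0, 0.0, 1.0]] 51.440770427399784
boat 0.79 [188.0, 206.0, 223.0, 236.0] 697
cover 0.79 [257.0, 155.0, 361.0, 276.0] 6165
spare_boat 0.75 [460.0, 226.0, 496.0, 260.0] 770
```

View pics/scene0.png

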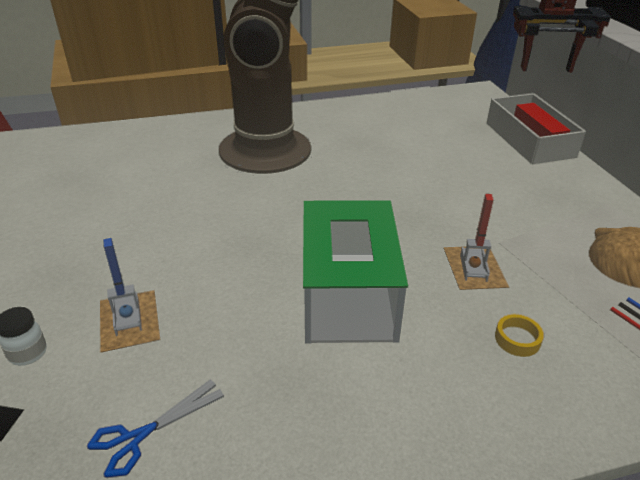

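View pics/top0.png

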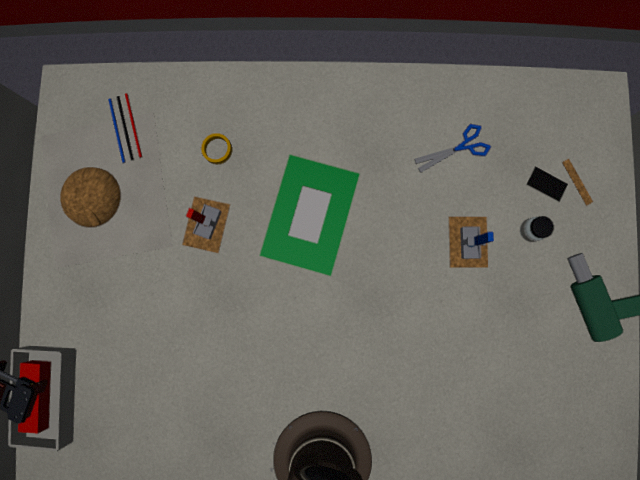

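The scene shows the red boat on the mat at about (477,262) with its post top at (488,197), the cover in the middle and the blue boat at left. In the top view the red boat is at (207,222), the slot centre at (310,214) and the blue boat at (472,241).

```bash
cat >> h.py <<'E'
def rectw(p,m,z):
    c=max(cv2.findContours(m.astype(np.uint8),cv2.RETR_EXTERNAL,cv2.CHAIN_APPROX_NONE)[0],key=cv2.contourArea)
    w=np.array([onz(p,q[0],z)[:2] for q in c])*1000
    (c0,wh,a)=cv2.minAreaRect(w.astype(np.float32))
    if wh[0]<wh[1]: wh=wh[::-1]; a-=90
    return np.round(c0,1),np.round(wh,1),round((a+90)%180-90,1)
def hsv(p): return cv2.cvtColor(p["pixels"],cv2.COLOR_RGB2HSV).astype(int)
def near(shape,c,r):
    y,x=np.mgrid[:shape[0],:shape[1]]; return (abs(x-c[0])<r)&(abs(y-c[1])<r)
E
python3 - <<'E'
from h import *
for n,cc,bc in(("scene",(352,240),(484,230)),("top",(310,214),(200,218))):
    p=cams.grab_frame(n);H=hsv(p)
    g=(abs(H[...,0]-65)<15)&(H[...,1]>120)&near(H.shape,cc,75)
    print(n,"cover",rectw(p,g,.125))
    if n=="top": print("slot",rectw(p,(~g)&near(H.shape,cc,31)&(cv2.pointPolygonTest is not None)&(H[...,1]<60),.123))
    r=((H[...,0]<6)|(H[...,0]>174))&(H[...,1]>130)&near(H.shape,bc,50)
    y,x=np.nonzero(r); print("red n",len(x),x.min(),x.max(),y.min(),y.max(),x.mean(),y.mean())
    i=[x[y<y.min()+3].mean(),y.min()] if n=="scene" else None
    if i: print("posttop",onz(p,i,.162), "extr")
    e=nets.cut_out("eye",p); print([(q["conf"],q["bbox"]) for q in e])
    o=(abs(H[...,0]-13)<8)&(H[...,1]>60)&near(H.shape,(477,266) if n=="scene" else (207,224),38 if n=="scene" else 30)
    print("mat",rectw(p,o,.002))
    if n=="top":
        b=nets.cut_out("boat",p)[0]["region"]; 
        al=b&(H[...,1]<60);y,x=np.nonzero(al);print("alu",len(x),onz(p,(x.mean(),y.mean()),.02),rectw(p,al,.03))
        t=r&near(H.shape,(190,213),30); print("red rect at .16",rectw(p,r,.16)); c=cv2.resize(p["pixels"][190:260,170:250],None,fx=8,fy=8,interpolation=2)[:,:,::-1]
    else: c=cv2.resize(p["pixels"][185:295,435:520],None,fx=5,fy=5,interpolation=2)[:,:,::-1]
    cv2.imwrite(f"pics/c_{n}.png",c)
a=cv2.imread("pics/c_top.png");b=cv2.imread("pics/c_scene.png")
b=cv2.resize(b,None,fx=.7,fy=.7);a=cv2.resize(a,(490,429));b=cv2.resize(b,(300,388))
o=np.zeros((430,792,3),np.uint8);o[:429,:490]=a;o[:388,491:791]=b;cv2.imwrite("pics/both.png",o)
E
```

```text
scene cover (array([550.7,  34.8]), array([223.7, 153.8]), -14.7)
red n 85 478 492 194 244 486.1058823529412 213.08235294117648
posttop [0.5356641  0.28298558 0.162     ] extr
[(0.54, [468.1, 258.4, 481.3, 270.7])]
mat (array([537.9, 286.3]), array([120.6,  90.2]), -11.5)
top cover (array([550.7,  38. ]), array([224.3, 154.3]), -14.6)
slot (array([551.,  38.]), array([110.3,  64.4]), -14.6)
red n 144 186 204 208 222 194.65972222222223 215.25
[]
mat (array([539.4, 290.7]), array([120.7,  91.1]), -11.0)
alu 511 [0.54378723 0.28235311 0.02      ] (array([542.8, 281.4]), array([72.9, 44.3]), -19.6)
red rect at .16 (array([538.2, 272.8]), array([38.2, 18.5]), 65.6)
```

View pics/both.png

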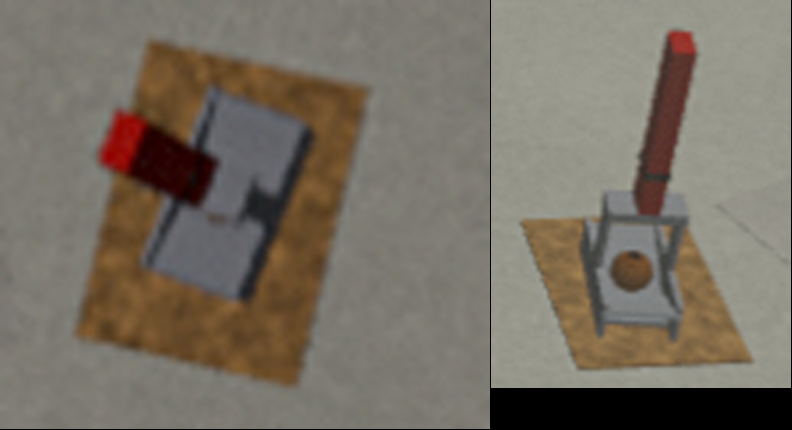

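The crops show the boat's trough at about (225,195) of the left crop, its long axis near -20°, with the amber eye resting in the middle. Boat is at about (0.541, 0.282). The tool is already aligned with it, so I go above.

```bash
R='[-0.209,-0.09,-0.025]'
python3 -m creep '{"jaw":[-1,-1,-1,-1,-1],"linear":[[-0.209,-0.09,-0.025],[-0.209,-0.09,-0.025],[-0.209,-0.09,-0.025],[-0.209,-0.09,-0.025],[-0.209,-0.09,-0.025]],"dr":[[0,0,0],[0,0,0],[0,0,0],[0,0,0],[0,0,0]]}' 20
python3 -m creep '{"jaw":[-1,-1,-1,-1,-1],"linear":[[-0.209,-0.09,-0.025],[-0.209,-0.09,-0.025],[-0.209,-0.09,-0.025],[-0.209,-0.09,-0.025],[0,0,0]],"dr":[[0,0,0],[0,0,0],[0,0,0],[0,0,0],[0,0,0]]}'
python3 - <<'E'
from h import *
from scipy.spatial.transform import Rotation as R
s=arm.sense();p=cams.grab_frame("wrist");T=np.eye(4);T[:3,:3]=R.from_quat(s["tcp_rot"]).as_matrix();T[:3,3]=s["ee_pos"]
p["world_to_cam"]=np.linalg.inv(T@np.array(p["hand_eye"]));print(np.array(p["hand_eye"]).round(3).tolist())
cv2.imwrite("pics/w1.png",p["pixels"][:,:,::-1]);import pickle;pickle.dump(p,open("w1.pkl","wb"))
print(s["ee_pos"],s["tcp_rot"],s["joint_pos"].round(2))
print("post top corners pred",proj(p,[[.541,.282,.162],[.541,.282,.002]]))
E
```

```text
time: 1.38
ee_pos: [0.3742, 0.4356, 0.248]
tcp_rot: [0.167, 0.986, 0.0, 0.0]
contact_force: [0.7, 0.5, -0.0]
grip_width: 0.0877
grip_force: 0.0
time: 2.0
ee_pos: [0.5106, 0.3099, 0.2681]
tcp_rot: [0.17, 0.985, -0.0, 0.001]
contact_force: [-0.0, 0.0, -0.6]
grip_width: 0.0877
grip_force: 0.0
[[-0.001, -0.961, -0.275, 0.076], [1.0, -0.0, -0.001, 0.0], [0.001, -0.275, 0.961, -0.163], [0.0, 0.0, 0.0, 1.0]]
[0.51057394 0.3099339  0.26814094] [ 1.69847542e-01  9.85469719e-01 -3.28089837e-04  1.06708534e-03] [-0.75  0.33  0.16  1.62 -0.05  1.2   0.65]
post top corners pred [[290.5451056  287.12427683]
 [298.73179181 227.14181841]]
```

View pics/w1.png

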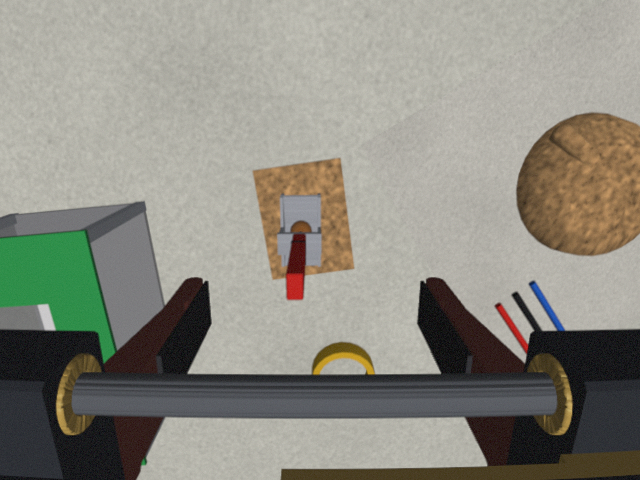

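The wrist view shows the post's bright top face around (295,287), the trough at (300,225) aligned with the picture, and the eye at (300,229).

```bash
python3 - <<'E'
from h import *
import pickle
p=pickle.load(open("w1.pkl","rb"));H=hsv(p)
r=((H[...,0]<6)|(H[...,0]>174))&(H[...,1]>130)&near(H.shape,(295,265),45)
for v in(120,150,180):
    b=r&(H[...,2]>v); print(v,b.sum(),rectw(p,b,.162) if b.sum()>20 else "")
al=nets.cut_out("boat",p) if 0 else None
a=(H[...,1]<50)&(H[...,2]>95)&near(H.shape,(300,230),50)
a&=(np.mgrid[:480,:640][0]<234)&(np.mgrid[:480,:640][1]>270)&(np.mgrid[:480,:640][1]<330)
e=(abs(H[...,0]-13)<8)&(H[...,1]>90)&near(H.shape,(301,228),8);y,x=np.nonzero(e);print("eye",x.mean(),y.min(),onz(p,(x.mean(),y.min()+8),.018))
W=lambda x,y,z,t:[[x+np.cos(t)*u-np.sin(t)*v,y+np.sin(t)*u+np.cos(t)*v,z] for u,v in((-.036,-.02),(.036,-.02),(.036,.02),(-.036,.02))]
for t in(-19.6,-17,-22): print(t,proj(p,W(.541,.282,.024,np.radians(t))).round(0).tolist())
s=arm.sense();print(s["ee_pos"])
print(p["pixels"][197,270:335].sum(1).tolist())
E
```

```text
120 426 (array([541.3, 285. ]), array([19.5, 11.4]), -18.0)
150 408 (array([541.5, 284.7]), array([18.7, 10.4]), -20.1)
180 326 (array([541.5, 284.7]), array([17.2,  9. ]), -20.1)
eye 300.8723404255319 221 [0.53973685 0.28537694 0.018     ]
-19.6 [[277.0, 197.0], [279.0, 267.0], [318.0, 267.0], [318.0, 197.0]]
-17 [[276.0, 198.0], [280.0, 267.0], [319.0, 266.0], [316.0, 197.0]]
-22 [[279.0, 197.0], [277.0, 266.0], [316.0, 267.0], [320.0, 198.0]]
[0.50863609 0.31221147 0.26778932]
[297, 290, 303, 338, 339, 355, 373, 368, 370, 369, 374, 373, 369, 401, 429, 452, 434, 441, 435, 434, 449, 450, 439, 451, 444, 457, 449, 448, 439, 448, 441, 454, 451, 446, 444, 446, 457, 455, 455, 465, 454, 451, 450, 453, 449, 449, 456, 424, 400, 400, 385, 386, 397, 399, 419, 396, 381, 381, 380, 368, 354, 344, 346, 318, 329]
```

```bash

python3 -m creep '{"jaw":[-1,-1,-1,-1,-1],"linear":[[-0.1,-0.038,0],[-0.1,-0.038,0],[0,0,0.24],[0,0,0.24],[0,0,0.24]],"dr":[[0,0,0],[0,0,0],[0,0,0],[0,0,0],[0,0,0]]}'
python3 -m creep '{"jaw":[-1,-1],"linear":[[0,0,0],[0,0,0]],"dr":[[0,0,0],[0,0,0]]}'
```

```text
time: 2.68
ee_pos: [0.539, 0.2879, 0.1223]
tcp_rot: [0.166, 0.986, 0.001, -0.0]
contact_force: [0.6, 0.6, -0.2]
grip_width: 0.0878
grip_force: 0.0
time: 2.92
ee_pos: [0.5406, 0.2874, 0.1253]
tcp_rot: [0.166, 0.986, 0.001, 0.001]
contact_force: [0.3, 0.2, 0.0]
grip_width: 0.088
grip_force: 0.0
```

```bash

python3 -m creep '{"jaw":[0.5,0.5,0.5,0.5,0.5],"linear":[[0,-0.011,0],[0,0,0],[0,0,0],[0,0,0],[0,0,0]],"dr":[[0,0,0],[0,0,0],[0,0,0],[0,0,0],[0,0,0]]}' 20
python3 -m creep '{"jaw":[0.65,0.75,1,1,1],"linear":[[0,0,0],[0,0,0],[0,0,0],[0,0,0],[0,0,0]],"dr":[[0,0,0],[0,0,0],[0,0,0],[0,0,0],[0,0,0]]}' 20
python3 -m creep '{"jaw":[1,1,1],"linear":[[0,0,0],[0,0,0],[0,0,0]],"dr":[[0,0,0],[0,0,0],[0,0,0]]}' 50
python3 -m creep '{"jaw":[1,1,1,1],"linear":[[0,0,-0.01],[0,0,-0.03],[0,0,-0.03],[0,0,-0.01]],"dr":[[0,0,0],[0,0,0],[0,0,0],[0,0,0]]}'
```

```text
time: 3.55
ee_pos: [0.5396, 0.2841, 0.1237]
tcp_rot: [0.167, 0.986, 0.0, 0.0]
contact_force: [-0.3, -0.2, 0.6]
grip_width: 0.0416
grip_force: 0.0
time: 4.18
ee_pos: [0.5394, 0.2841, 0.1235]
tcp_rot: [0.167, 0.986, -0.0, -0.0]
contact_force: [-0.5, -0.5, -2.1]
grip_width: 0.012
grip_force: 20.0
time: 4.55
ee_pos: [0.5394, 0.284, 0.1235]
tcp_rot: [0.167, 0.986, -0.0, -0.0]
contact_force: [0.2, -0.4, -2.1]
grip_width: 0.0119
grip_force: 50.0
time: 5.05
ee_pos: [0.5398, 0.2843, 0.1405]
tcp_rot: [0.167, 0.986, 0.0, 0.0]
contact_force: [0.0, -0.5, -2.0]
grip_width: 0.0117
grip_force: 50.0
```

```bash

python3 -m creep '{"jaw":[1,1,1,1,1],"linear":[[0,0,-0.02],[0,0,-0.05],[0,0,-0.08],[0,0,-0.1],[0,0,-0.1]],"dr":[[0,0,0],[0,0,0],[0,0,0],[0,0,0],[0,0,0]]}'
python3 -m creep '{"jaw":[1,1,1,1,1],"linear":[[0,0,-0.1],[0,0,-0.1],[0,0,-0.1],[0,0,-0.06],[0,0,-0.03]],"dr":[[0,0,0],[0,0,-0.006],[0,0,-0.007],[0,0,-0.007],[0,0,-0.006]]}'
python3 -m creep '{"jaw":[1,1,1,1,1],"linear":[[0,0,-0.01],[0,0,0],[-0.006,-0.02,0],[-0.015,-0.05,0],[-0.025,-0.08,0]],"dr":[[0,0,0],[0,0,0],[0,0,0],[0,0,0],[0,0,0]]}'
python3 -m creep '{"jaw":[1,1,1,1,1],"linear":[[-0.031,-0.1,0],[-0.031,-0.1,0],[-0.031,-0.1,0],[-0.031,-0.1,0],[-0.031,-0.1,0]],"dr":[[0,0,0],[0,0,0],[0,0,0],[0,0,0],[0,0,0]]}'
python3 -m creep '{"jaw":[1,1,1,1,1],"linear":[[-0.031,-0.1,0],[-0.031,-0.1,0],[-0.031,-0.1,0],[-0.031,-0.1,0],[-0.022,-0.07,0]],"dr":[[0,0,0],[0,0,0],[0,0,0],[0,0,0],[0,0,0]]}'
python3 -m creep '{"jaw":[1,1,1,1,1],"linear":[[-0.012,-0.04,0],[-0.006,-0.02,0],[0,0,0],[0,0,0],[0,0,0]],"dr":[[0,0,0],[0,0,0],[0,0,0],[0,0,0],[0,0,0]]}'
python3 - <<'E'
from h import *
from scipy.spatial.transform import Rotation as R
s=arm.sense();p=cams.grab_frame("wrist");T=np.eye(4);T[:3,:3]=R.from_quat(s["tcp_rot"]).as_matrix();T[:3,3]=s["ee_pos"]
p["world_to_cam"]=np.linalg.inv(T@np.array(p["hand_eye"]))
print(s["ee_pos"],s["tcp_rot"],s["joint_pos"].round(2))
a=p["pixels"]; b=cams.grab_frame("top"); c=cams.grab_frame("scene")
import pickle;pickle.dump((p,b,c,s),open("w2.pkl","wb"))
o=np.zeros((440,800,3),np.uint8)
o[:360,:480]=cv2.resize(a,(480,360)); o[:220,480:]=cv2.resize(b["pixels"][150:280,240:430],(320,220)); o[220:,480:]=cv2.resize(c["pixels"][130:295,290:530],(320,220))
cv2.imwrite("pics/w2.png",o[:,:,::-1])
E
```

```text
time: 5.68
ee_pos: [0.5397, 0.2842, 0.2114]
tcp_rot: [0.167, 0.986, 0.0, 0.0]
contact_force: [0.7, 0.2, -2.2]
grip_width: 0.0117
grip_force: 50.0
time: 6.3
ee_pos: [0.5397, 0.2841, 0.2887]
tcp_rot: [0.126, 0.992, 0.0, 0.0]
contact_force: [-0.1, 0.6, -1.8]
grip_width: 0.012
grip_force: 50.0
time: 6.92
ee_pos: [0.5408, 0.2518, 0.2894]
tcp_rot: [0.126, 0.992, -0.0, -0.0]
contact_force: [-0.3, -0.5, -1.5]
grip_width: 0.0119
grip_force: 50.0
time: 7.55
ee_pos: [0.546, 0.1467, 0.2897]
tcp_rot: [0.126, 0.992, 0.0, 0.0]
contact_force: [-0.2, -0.6, -2.3]
grip_width: 0.012
grip_force: 50.0
time: 8.18
ee_pos: [0.5506, 0.0482, 0.2897]
tcp_rot: [0.127, 0.992, -0.0, 0.0]
contact_force: [0.4, 0.6, -1.3]
grip_width: 0.0116
grip_force: 50.0
time: 8.8
ee_pos: [0.5511, 0.0379, 0.2896]
tcp_rot: [0.126, 0.992, 0.0, -0.0]
contact_force: [0.4, 0.5, -1.8]
grip_width: 0.0114
grip_force: 50.0
[0.55109264 0.03788189 0.28959555] [ 1.25821286e-01  9.92052921e-01  6.15581770e-05 -3.79875451e-05] [-0.38  0.23  0.27  1.7  -0.07  1.22  1.23]
```

View pics/w2.png

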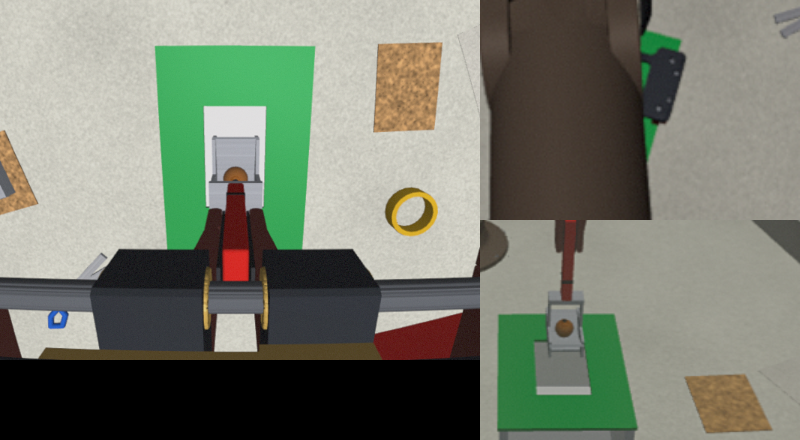

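The wrist view shows the boat centred over the slot (near slot edge spans 204–266, boat 212–259), parallel to it, with the eye still in the trough. I refine the slot position from this picture.

```bash
python3 - <<'E'
from h import *
import pickle
p,b,c,s=pickle.load(open("w2.pkl","rb"));H=hsv(p)
g=(abs(H[...,0]-65)<20)&(H[...,1]>120)
y0=[y for y in range(60,480) if g[y,150:500].any()]
R1=lambda row:(lambda x:(x.min(),x.max()))(np.nonzero(g[row])[0])
a=np.radians(-14.5);ex=np.array([np.cos(a),np.sin(a)]);ey=np.array([-np.sin(a),np.cos(a)])
o=np.array([.551,.037])
f=lambda u,v,z=.125:(lambda w:(round(float((w-o)@ex)*1e3,1),round(float((w-o)@ey)*1e3,1)))(onz(p,(u,v),z)[:2])
for r in(90,160,220): 
    l,h=R1(r);print("outer edges",r,f(l,r),f(h,r))
for r in(160,200):
    x=np.nonzero(~g[r,240:400])[0]+240; print("slot edges",r,f(x.min(),r),f(x.max(),r))
for u in(230,310,400): print("outer end",f(u,np.nonzero(g[:,u])[0].min()))
for u in(285,310,340): 
    k=np.nonzero(g[:,u])[0]; gap=k[np.nonzero(np.diff(k)>5)[0][0]]+1; print("slot end",f(u,gap))
print("boat end (z~.19)",f(213/.75,137/.75,.1925),f(259/.75,137/.75,.1925))
t=s["ee_pos"][:2]-o;print("tcp",t@ex,t@ey)
E
```

```text
outer edges 90 (-94.9, -77.0) (-94.9, 77.4)
outer edges 160 (-43.2, -77.7) (-43.2, 77.4)
outer edges 220 (4.5, -77.5) (4.4, 77.1)
slot edges 160 (-43.1, -32.1) (-43.1, 31.8)
slot edges 200 (-11.7, -32.1) (-11.8, 31.8)
outer end (-114.4, -60.4)
outer end (-114.8, -1.9)
outer end (-114.5, 63.8)Traceback (most recent call last):
  File "<stdin>", line 16, in <module>
IndexError: index 0 is out of bounds for axis 0 with size 0
```

```bash

python3 -m creep '{"jaw":[1,1,1,1,1],"linear":[[0.007,-0.002,0],[0.008,-0.002,0.02],[0,0,0.05],[0,0,0.08],[0,0,0.1]],"dr":[[0,0,0],[0,0,0],[0,0,0],[0,0,0],[0,0,0]]}'
python3 -m creep '{"jaw":[1,1,1,1,1],"linear":[[0,0,0.1],[0,0,0.1],[0,0,0.08],[0,0,0.06],[0,0,0.035]],"dr":[[0,0,0],[0,0,0],[0,0,0],[0,0,0],[0,0,0]]}'
python3 -m creep '{"jaw":[1,1,1,1,1],"linear":[[0,0,0.018],[0,0,0],[0,0,0],[0,0,0],[0,0,0]],"dr":[[0,0,0],[0,0,0],[0,0,0],[0,0,0],[0,0,0]]}'
python3 - <<'E'
from h import *
a=cams.grab_frame("wrist")["pixels"]; c=cams.grab_frame("scene")
o=np.zeros((360,800,3),np.uint8)
o[:360,:480]=cv2.resize(a,(480,360)); o[:,480:]=cv2.resize(c["pixels"][170:350,280:440],(320,360))
cv2.imwrite("pics/w3.png",o[:,:,::-1]);print(arm.sense()["joint_pos"].round(2))
E
```

```text
time: 9.57
ee_pos: [0.5479, 0.0373, 0.2383]
tcp_rot: [0.126, 0.992, -0.0, -0.0]
contact_force: [0.3, -0.3, -2.5]
grip_width: 0.0116
grip_force: 50.0
time: 10.2
ee_pos: [0.5479, 0.0373, 0.1639]
tcp_rot: [0.126, 0.992, -0.0, -0.0]
contact_force: [0.0, -0.3, -1.7]
grip_width: 0.0121
grip_force: 50.0
time: 10.82
ee_pos: [0.5481, 0.0374, 0.1613]
tcp_rot: [0.126, 0.992, 0.0, 0.0]
contact_force: [-0.5, 0.2, -2.1]
grip_width: 0.0114
grip_force: 50.0
[-0.36  0.35  0.25  1.87 -0.11  0.94  1.26]
```

View pics/w3.png

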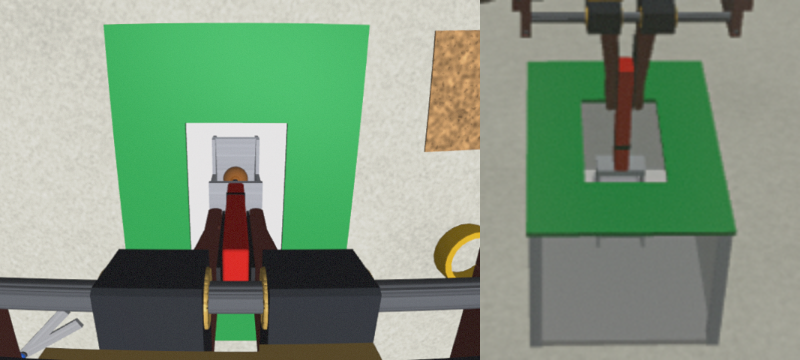

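The picture shows the trough inside the slot with the eye in it, clear of the cover on all sides. I tip it towards the robot (the wrist joint has more room that way), pivoting at the band.

```bash

python3 -m creep '{"jaw":[1,1,1,1,1],"linear":[[0.01,0,0],[0.015,0,0],[0.01,0,0],[0.005,0,0],[0,0,0]],"dr":[[0,0,0],[0,0,0],[0,0,0],[0,0,0],[0,0,0]]}'
python3 -m creep '{"jaw":[1,1,1,1,1],"linear":[[-0.0064,0,0],[-0.0127,0,0.0005],[-0.0159,0,0.0007],[-0.0159,0,0.0007],[-0.0159,0,0.0007]],"dr":[[0,0.0111,0],[0,0.0222,0],[0,0.0278,0],[0,0.0278,0],[0,0.0278,0]]}'
python3 -c "
from h import *;s=arm.sense();print(s['joint_pos'].round(2));from scipy.spatial.transform import Rotation as R
z=R.from_quat(s['tcp_rot']).as_matrix()[:,2];print(z,np.degrees(np.arccos(-z[2])),'band',s['ee_pos']+.0365*z)"
```

```text
time: 11.55
ee_pos: [0.5402, 0.0394, 0.1611]
tcp_rot: [0.126, 0.992, 0.0, 0.0]
contact_force: [0.1, 1.2, -1.3]
grip_width: 0.012
grip_force: 50.0
time: 12.18
ee_pos: [0.5535, 0.036, 0.1587]
tcp_rot: [0.124, 0.975, 0.023, -0.182]
contact_force: [0.6, -0.1, -1.2]
grip_width: 0.0118
grip_force: 50.0
[-0.23  0.58  0.23  1.56 -0.23  1.38  1.39]
[-0.34863508  0.09052123 -0.93287699] 21.112178570407146 band [0.54074585 0.03931603 0.12469017]
```

```bash

python3 -m creep '{"jaw":[1,1,1,1,1],"linear":[[-0.0159,0,0.0007],[-0.0159,0,0.0007],[-0.0159,0,0.0007],[-0.0064,0,0],[0,0,0]],"dr":[[0,0.0278,0],[0,0.0278,0],[0,0.0278,0],[0,0.0111,0],[0,0,0]]}'
python3 -m creep '{"jaw":[1,1,1,1,1],"linear":[[0,0,0],[0,0,0],[0,0,0],[0,0,0],[0,0,0]],"dr":[[0,0,0],[0,0,0],[0,0,0],[0,0,0],[0,0,0]]}'
python3 - <<'E'
from h import *
s=arm.sense();print(s['joint_pos'].round(2));from scipy.spatial.transform import Rotation as R
z=R.from_quat(s['tcp_rot']).as_matrix()[:,2];print(z,np.degrees(np.arccos(-z[2])),'band',s['ee_pos']+.0365*z)
a=cams.grab_frame("wrist")["pixels"]; c=cams.grab_frame("scene")
o=np.zeros((360,800,3),np.uint8)
o[:360,:480]=cv2.resize(a,(480,360)); o[:,480:]=cv2.resize(c["pixels"][170:350,280:440],(320,360))
cv2.imwrite("pics/w4.png",o[:,:,::-1])
E
```

```text
time: 12.8
ee_pos: [0.5623, 0.0333, 0.1519]
tcp_rot: [0.12, 0.938, 0.041, -0.323]
contact_force: [-0.3, -0.6, -2.0]
grip_width: 0.0116
grip_force: 50.0
time: 13.42
ee_pos: [0.562, 0.0337, 0.1534]
tcp_rot: [0.119, 0.938, 0.041, -0.323]
contact_force: [0.4, -0.7, -1.5]
grip_width: 0.0118
grip_force: 50.0
[-0.15  0.8   0.21  1.3  -0.28  1.71  1.42]
[-0.59608682  0.15420673 -0.78797258] 38.00355275096451 band [0.5402469  0.03937687 0.12467881]
```

View pics/w4.png

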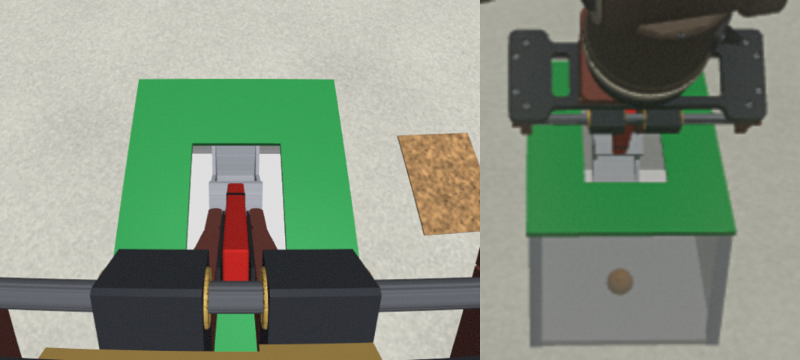

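The scene view shows the eye lying on the box floor at the far end, around (620,281) of the composite, and the wrist view shows the trough empty. Now upright again and out.

```bash

python3 -m creep '{"jaw":[1,1,1,1,1],"linear":[[0.0127,0,0.0005],[0.0159,0,0.0007],[0.0159,0,0.0007],[0.0159,0,0.0007],[0.0159,0,0.0007]],"dr":[[0,-0.0222,0],[0,-0.0278,0],[0,-0.0278,0],[0,-0.0278,0],[0,-0.0278,0]]}'
python3 -m creep '{"jaw":[1,1,1,1,1],"linear":[[0.0159,0,0.0007],[0.0159,0,0.0007],[0.0127,0,0.0005],[0,0,0],[0,0,0]],"dr":[[0,-0.0278,0],[0,-0.0278,0],[0,-0.0222,0],[0,0,0],[0,0,0]]}'
python3 -m creep '{"jaw":[1,1,1,1,1],"linear":[[-0.02,0,0],[-0.02,0,0],[0,0,0],[0,0,-0.03],[0,0,-0.06]],"dr":[[0,0,0],[0,0,0],[0,0,0],[0,0,0],[0,0,0]]}'
python3 -m creep '{"jaw":[1,1,1,1,1],"linear":[[0,0,-0.1],[0,0,-0.12],[0,0,-0.12],[0,0,-0.12],[0,0,-0.1]],"dr":[[0,0,0],[0,0,0],[0,0,0],[0,0,0],[0,0,0]]}'
python3 -m creep '{"jaw":[1,1],"linear":[[0,0,0],[0,0,0]],"dr":[[0,0,0],[0,0,0]]}'
python3 - <<'E'
from h import *
s=arm.sense();from scipy.spatial.transform import Rotation as R
M=R.from_quat(s['tcp_rot']).as_matrix();d=np.array([.5395,.284,.29])-s['ee_pos'];print(M.round(3).tolist(),"share to go",(M.T@d/.2).round(3))
E
```

```text
time: 14.15
ee_pos: [0.5487, 0.0371, 0.1603]
tcp_rot: [0.125, 0.985, 0.015, -0.119]
contact_force: [-0.4, -0.3, -1.7]
grip_width: 0.0113
grip_force: 50.0
time: 14.78
ee_pos: [0.5405, 0.0393, 0.1612]
tcp_rot: [0.126, 0.992, 0.0, -0.0]
contact_force: [0.0, 0.3, -1.4]
grip_width: 0.012
grip_force: 50.0
time: 15.4
ee_pos: [0.5477, 0.0373, 0.1794]
tcp_rot: [0.126, 0.992, -0.0, -0.0]
contact_force: [0.5, 0.3, -1.0]
grip_width: 0.0119
grip_force: 50.0
time: 16.02
ee_pos: [0.5481, 0.0373, 0.2932]
tcp_rot: [0.126, 0.992, 0.0, 0.001]
contact_force: [-0.7, -0.6, -1.5]
grip_width: 0.0118
grip_force: 50.0
time: 16.27
ee_pos: [0.5476, 0.0373, 0.2907]
tcp_rot: [0.126, 0.992, 0.0, -0.0]
contact_force: [0.6, 1.2, -1.9]
grip_width: 0.0114
grip_force: 50.0
[[-0.968, 0.25, -0.0], [0.25, 0.968, 0.0], [0.0, -0.0, -1.0]] share to go [0.348 1.184 0.003]
```

```bash

python3 -m creep '{"jaw":[1,1,1,1,1],"linear":[[0.015,0.05,0],[0.029,0.1,0],[0.044,0.15,0],[0.059,0.2,0],[0.059,0.2,0]],"dr":[[0,0,0],[0,0,0],[0,0,0],[0,0,0],[0,0,0]]}'
python3 -m creep '{"jaw":[1,1,1,1,1],"linear":[[0.059,0.2,0],[0.044,0.15,0],[0.026,0.09,0],[0.013,0.044,0],[0,0,0]],"dr":[[0,0,0],[0,0,0],[0,0,0],[0,0,0],[0,0,0]]}'
python3 -m creep '{"jaw":[1,1,1,1,1],"linear":[[0,0,0.05],[0,0,0.12],[0,0,0.15],[0,0,0.15],[0,0,0.15]],"dr":[[0,0,0],[0,0,0],[0,0,0],[0,0,0],[0,0,0]]}'
python3 -m creep '{"jaw":[1,1,1,1,1],"linear":[[0,0,0.1],[0,0,0.06],[0,0,0.025],[0,0,0],[0,0,0]],"dr":[[0,0,0],[0,0,0],[0,0,0],[0,0,0],[0,0,0]]}'
```

```text
time: 16.9
ee_pos: [0.5425, 0.1851, 0.2903]
tcp_rot: [0.126, 0.992, -0.0, -0.001]
contact_force: [0.7, 0.8, -1.1]
grip_width: 0.0116
grip_force: 50.0
time: 17.52
ee_pos: [0.5399, 0.2837, 0.2907]
tcp_rot: [0.126, 0.992, -0.0, -0.0]
contact_force: [0.6, -0.7, -1.7]
grip_width: 0.0117
grip_force: 50.0
time: 18.15
ee_pos: [0.5401, 0.2825, 0.1658]
tcp_rot: [0.127, 0.992, -0.0, 0.0]
contact_force: [0.4, 0.8, -1.9]
grip_width: 0.0117
grip_force: 50.0
time: 18.77
ee_pos: [0.5404, 0.2842, 0.1308]
tcp_rot: [0.126, 0.992, 0.0, 0.001]
contact_force: [0.9, -0.9, -2.0]
grip_width: 0.0118
grip_force: 50.0
```

```bash

python3 -m creep '{"jaw":[1,1,1,1,1],"linear":[[0,0,0.013],[0,0,0.011],[0,0,0.006],[0,0,0.003],[0,0,0.002]],"dr":[[0,0,0],[0,0,0],[0,0,0],[0,0,0],[0,0,0]]}'
python3 -m creep '{"jaw":[1,1,1,1],"linear":[[0,0,0.002],[0,0,0.002],[0,0,0],[0,0,0]],"dr":[[0,0,0],[0,0,0],[0,0,0],[0,0,0]]}'
```

```text
time: 19.4
ee_pos: [0.5399, 0.284, 0.1235]
tcp_rot: [0.126, 0.992, 0.0, -0.0]
contact_force: [-2.1, -1.3, 6.3]
grip_width: 0.0117
grip_force: 50.0
time: 19.9
ee_pos: [0.54, 0.284, 0.1235]
tcp_rot: [0.126, 0.992, 0.0, 0.0]
contact_force: [-4.0, -2.7, 9.9]
grip_width: 0.0114
grip_force: 50.0
```

```bash

python3 -m creep '{"jaw":[1,1],"linear":[[0,0,-0.004],[0,0,0]],"dr":[[0,0,0],[0,0,0]]}' 5
python3 -m creep '{"jaw":[0.65,0.6,0.5,0.2,-1],"linear":[[0,0,0],[0,0,0],[0,0,0],[0,0,0],[0,0,0]],"dr":[[0,0,0],[0,0,0],[0,0,0],[0,0,0],[0,0,0]]}'
python3 -m creep '{"jaw":[-1,-1,-1,-1,-1],"linear":[[0,0,0],[0,0,0],[0,0,0],[0,0,-0.1],[0,0,-0.2]],"dr":[[0,0,0],[0,0,0],[0,0,0],[0,0,0],[0,0,0]]}'
python3 -m creep '{"jaw":[-1,-1,-1,-1,-1],"linear":[[0,0,-0.2],[0,0,-0.2],[0.2,0.1,0],[0.2,0.1,0],[0,0,0]],"dr":[[0,0,0],[0,0,0],[0,0,0],[0,0,0],[0,0,0]]}'
python3 - <<'E'
from h import *
a=cams.grab_frame("wrist")["pixels"]; c=cams.grab_frame("scene")["pixels"]; b=cams.grab_frame("top")["pixels"]
o=np.zeros((400,800,3),np.uint8)
o[:240,:320]=cv2.resize(a,(320,240)); o[:,320:]=cv2.resize(c[165:345,290:506],(480,400));o[240:,:320]=cv2.resize(b[180:260,130:290],(320,160))
cv2.imwrite("pics/w5.png",o[:,:,::-1])
E
```

```text
time: 20.15
ee_pos: [0.5401, 0.284, 0.1235]
tcp_rot: [0.126, 0.992, 0.0, 0.0]
contact_force: [-1.7, -0.4, 5.0]
grip_width: 0.0124
grip_force: 5.0
time: 20.78
ee_pos: [0.5399, 0.284, 0.123]
tcp_rot: [0.126, 0.992, 0.0, 0.0]
contact_force: [0.1, -0.1, -0.4]
grip_width: 0.0384
grip_force: 0.0
time: 21.4
ee_pos: [0.5389, 0.2835, 0.1821]
tcp_rot: [0.126, 0.992, -0.001, -0.001]
contact_force: [0.7, 0.0, 0.6]
grip_width: 0.0865
grip_force: 0.0
time: 22.02
ee_pos: [0.4694, 0.346, 0.2632]
tcp_rot: [0.123, 0.992, 0.001, -0.001]
contact_force: [1.5, -0.2, 0.1]
grip_width: 0.0879
grip_force: 0.0
```

View pics/w5.png

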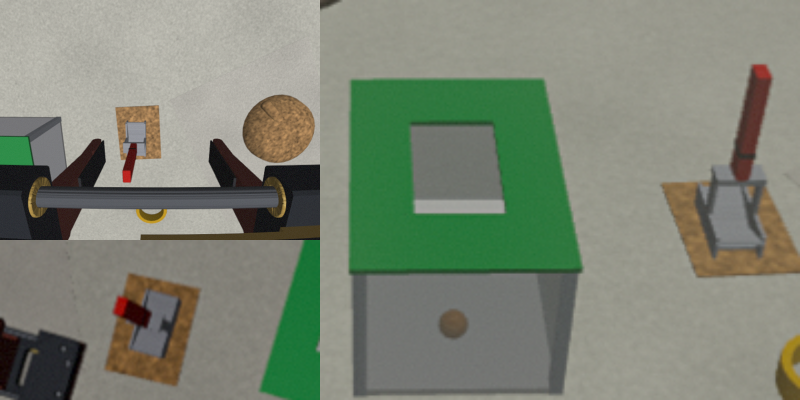

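The boat stands upright and empty on its mat (about (735,210) of the composite). The eye lies on the box floor (453,323), and the gripper is clear.

```bash
python3 -m creep '{"jaw":[-1,-1,-1],"linear":[[0,0,0],[0,0,0],[0,0,0]],"dr":[[0,0,0],[0,0,0],[0,0,0]]}' && python3 -c "
from workcell import arm;print(arm.job_done())"
```

```text
time: 22.55
ee_pos: [0.4728, 0.3423, 0.2629]
tcp_rot: [0.127, 0.992, -0.0, -0.0]
contact_force: [-0.1, 0.2, -0.4]
grip_width: 0.0881
grip_force: 0.0
the job is handed in; nothing more can be done
None
```

The job is handed in (about 22.5 s of the 64 s): the last pictures show the eye on the drying-box floor and the red-handled boat upright, empty and released on its mat; the judge returned no verdict.

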